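# Couple the gear drive to the feed mixer's splined drum

## Robot

A 6-joint arm with a two-finger parallel gripper is mounted at the origin on a cart in front of the work surface, level with it; the furniture and walls round the work are solid. World frame = base frame: x ahead of the robot, y to its left, z up, the work surface at z = 0. Lengths are in m, angles in rad, forces in N, time in s.
With the tool pointing down it reaches from about 0.35 to 0.85 m from the base axis. Payload 8.1 kg.
Tool frame: the origin (TCP) lies at the very end of the fingers, on their centre line; the grasp point (between the pads) lies 19 mm behind it; z points along the fingers, y is the direction in which the jaws open and shut (so a half turn about z gives the same grasp; the last joint's range is limited). The gripper opens to 93 mm and grips with 3 to 60 N. Pads are 15 mm wide; open, the fingers measure 128 mm over their backs; the gripper's body (75 mm by 188 mm) begins 65 mm behind the grasp point.
Start: joints at [-1.304, 0.13, 1.488, -0, 1.523, -0.085], TCP at [0.207, -0.563, 0.219] pointing down, gripper open.
Joint ranges: [-2.96, 2.96], [-0.89, 2.26], [0.02, 2.5], [-1.34, 4.48], [0, 2.73], [-2.66, 2.66]. Speed limits (rad/s): [2.39, 2.39, 2.79, 3.14, 3.14, 3.14].

## Interface

Orientations are given as a unit quaternion [w, x, y, z].
In Python, from cell import monitor, viewer, job, nets gives the robot as it stands.
- The arm moves only by the tool apply_moves, never from a script. Its arguments are lists of equal length, an entry for each row: "delta_pos": the shift along the tool's x, y, z in m, a list of three; "dr": the turn, a rotation vector about the tool's x, y, z in rad, a list of three; "claw": the opening, from 0 (shut) to 1 (fully open). A call has exactly 10 rows; each row is the pose to reach, as a shift and turn from the pose measured when the call began, along the tool's axes at that moment; what a row does not reach only later rows make up. A row lasts 1/12 s, in which the tool goes at most 41.7 mm and 7.16 degrees, less where a joint would pass 70% of its speed; a pose out of reach is approached as far as the arm can. A call with a gripper value outside its range is refused whole. The fingers move at their own pace and stop on an object; "squeeze" is the grip in N (left out, the last holds). Time passes only in rows, so rows that repeat a pose let the fingers close, or fill a call up. It gives the time, the measured TCP pose, the force and the opening at its end, in the units of the state.
- monitor.get_state(): the state, without advancing time (a new reading comes with each control period).
- viewer.read_camera(name): name is "side" or "top"; returns a dict with "color" (480x640x3 uint8, red, green, blue), "depth" (480x640 float32, m along the optical axis (not along the pixel's ray), 0 where there is no reading), "camera_matrix" (3x3 intrinsics, pixels), "dist" ([k1, k2, p1, p2, k3] as OpenCV has them; the pictures are not rectified), "rvec" (rotation vector, rad) and "tvec" (3), from world to camera coordinates, as OpenCV has them. Camera axes: x right, y down, z forward; pixel columns grow to the right and rows downward; lengths in m; the calibration is good to about 2 mm. A picture is of the moment at which its call begins.
- job.finish_job(): hands the job in, once; it reports no verdict.
Trained networks look in the newest picture that a camera, given by its name, has taken for a name from the list of things; names that differ only in an ending like _2 or _b are one class to them, and where a whole thing is asked for, a point or a joint stands for the part that bears it (a point fixed in the world has none). Each returns a list of dicts, best first, with "conf" (0 to 1); they miss things now and then, are a little off and sometimes report something else, mostly with a low value. They report only what shows in the picture. A call takes as long as a camera call.
- nets.find_in(thing, camera): "pixel" ([column, row] in pixels, amid what is visible of it).
The state is a dict: "time_s": time; "q": joint angles; "dq": joint speeds; "effort": joint torques, N m; "eef_pos": TCP position; "eef_rot": TCP orientation; "force": force on the tool from outside, world axes, zero at the start; "torque": the same for the moment, N m; "gripper_width": finger opening in m.
Only numpy, scipy, OpenCV 4.12 (cv2) and the standard library are available. Lean on these libraries where they do the work, as an engineer would, in place of code of your own. Each camera call takes 0.05 s, during which the arm holds its last target.

## Task

Couple the blue gear drive to the feed mixer: slide it along its rails onto the drum's splined stub until it is fully home against its stop. If the teeth do not line up, do not force it: turn the green drum a little by its pegs and feel again, pushing gently, until the drive slides on. Leave the other things on the table as they stand.

Things in the scene. Friction and masses are not known exactly. Their poses are not given: they have to be found in the camera images.
- mixer: Feed mixer on a grey base plate 100 x 380 x 10 mm, bolted to the table. Origin: centre of the plate's underside, on the table top. y runs along the shaft line from the blue gear drive (negative y, robot's right) to the green drum (positive y); x points away from the robot. Shaft line: x = 0, z = 85 mm. The drum sits between two bearing stands at y = 35-45 and 167-177 mm, 115 mm high.
- drum (a joint): Turn of the green drum about the shaft line, rad; 0 when one of its 6 pegs points straight up, grows as the drum's top moves to +x of the mixer, away from the robot. Drum 72 mm across, 100 mm long. It turns endlessly, with light friction (0.06 N m, about 1 N at a peg), and stays where it is left. The splined stub turns with it.
- drum_mid (a point): Point on the shaft line in the middle of the drum (y = 110, z = 85 mm in the mixer's frame; fixed). Round it, six radial pegs every 60 degrees with black grips 12 mm across reach 74 mm from the shaft line; the drum's skin is 36 mm from it. Push a peg near the top, from above, to turn the drum. Axes as the mixer's.
- stub_tip (a point): Tip of the drum's steel splined stub, on the shaft line at y = 4 mm in the mixer's frame: 3 equal teeth every 120 degrees, out to 26 mm from the line, rounded ends, 30 mm long, pointing to negative y at the drive. The drive has the matching 3-slot socket hidden in a round dark shroud. Axes as the mixer's.
- drive (a joint): How far the gear drive has slid towards the drum, m, 0 to 0.060; starts near 0, clear of the stub. Socket meets stub at 0.030: with teeth out of line it stops there (under 0.036); in line within about 15 degrees either way, the rounded ends guide the drum round and it slides on to its end stop, 0.060 (shroud 1 mm off the bearing stand). Slides at about 3 N, stays where left.
- socket_mouth (a point): Middle of the drive's socket mouth, on the shaft line, moving with the drive; shroud 82 mm across. The angle at which the socket has come to rest differs each time, is not measured and cannot be seen; locked gears hold it, so only the drum can be turned, and the right angle must be found by touch within one tooth pitch (120 degrees).
- push_plate (a point): Centre of the outer (negative y) face of the yellow upright push plate at the drive's far right end, 84 mm wide along x, 10 mm thick, from z = 113 to 157 mm (the point is at 135 mm). Pushing this face towards positive y of the mixer slides the drive onto the stub. It moves with the drive; nothing of the drive reaches beyond this face. Axes as the mixer's.
- glass_jar: Bystander, leave alone: empty clear glass jar, 62 mm across, 60 mm high, loose on the table; origin: centre of its underside.
- food_cup: Bystander, leave alone: small yellowish food cup, 42 mm across, 38 mm high, loose on the table; origin: centre of its underside.
- nail_brush: Bystander, leave alone: purple scrubbing brush, 86 mm long, 55 mm high, loose on the table; origin: centre of its underside.
- feed_bowl: Bystander, leave alone: pale blue pet bowl, 129 mm across, 39 mm high, loose on the table; origin: centre of its underside.
- tape_roll: Bystander, leave alone: roll of masking tape lying flat, 103 mm across, 25 mm high, loose on the table; origin: centre of its underside.

How it is judged:
By the outcome, as a careful person would: the job done as asked, in the order asked, and still so for the second after the job is handed in, with the robot touching nothing.
It also fails if it takes over 69 s, if anything falls off the work surface, if the arm or the gripper's body presses on something with over 40 N, if the wrist force passes 120 N, or if a joint passes its speed limit or range.

## Working session

There is one attempt and no reset: what is moved stays moved. The work goes in short steps, Python scripts to look and compute and a tool call to move; the robot and the scene stay as the last step left them, time stands still between calls to the robot, and variables do not carry over. Pictures are saved under pics/ and viewed, and the job is handed in when it is done.

Besides the shell and the picture viewer there is one more tool, called after "Request:" in YAML: its name, and indented under it one key for each argument. apply_moves: Moves the arm, as the interface text tells. Its arguments: {"type":"object","properties":{"delta_pos":{"type":"array","items":{"type":"array","items":{"type":"number"}}},"dr":{"type":"array","items":{"type":"array","items":{"type":"number"}}},"claw":{"type":"array","items":{"type":"number"}},"squeeze":{"type":"number"}},"required":["delta_pos","dr","claw"]}

```bash
ls; mkdir -p pics; cat > h.py <<'E'
import numpy as np, cv2
from scipy.spatial.transform import Rotation as R
from cell import monitor, viewer, job, nets
def snap(n,f):
    c=viewer.read_camera(n); cv2.imwrite('pics/'+f,c['color'][:,:,::-1]); return c
def world(c,px,depth=None):
    u,v=int(round(px[0])),int(round(px[1]))
    if depth is None:
        p=c['depth'][max(v-2,0):v+3,max(u-2,0):u+3]; depth=np.median(p[p>0])
    n=cv2.undistortPoints(np.array([[px]],float),c['camera_matrix'],c['dist'])[0,0]
    P=np.array([n[0]*depth,n[1]*depth,depth]); Rm=cv2.Rodrigues(np.array(c['rvec'],float))[0]
    return Rm.T@(P-np.array(c['tvec']).ravel())
def proj(c,P):
    return cv2.projectPoints(np.array(P,float).reshape(-1,3),np.array(c['rvec'],float),np.array(c['tvec'],float),c['camera_matrix'],c['dist'])[0][:,0]
def cloud(c):
    d=c['depth']; v,u=np.mgrid[0:480,0:640]
    n=cv2.undistortPoints(np.stack([u.ravel(),v.ravel()],1).astype(float)[:,None],c['camera_matrix'],c['dist'])[:,0]
    P=np.c_[n*d.ravel()[:,None],d.ravel()]; Rm=cv2.Rodrigues(np.array(c['rvec'],float))[0]
    return ((P-np.array(c['tvec']).ravel())@Rm).reshape(480,640,3)
E
python3 - <<'E'
from h import *
s=monitor.get_state(); print(s)
for n in('top','side'):
    c=snap(n,n+'0.png'); np.savez(n+'0.npz',**c)
    for t in['mixer','drum','drum_mid','stub_tip','drive','socket_mouth','push_plate','glass_jar','food_cup','nail_brush','feed_bowl','tape_roll']:
        for r in nets.find_in(t,n)[:1]:
            print(n,t,np.round(r['pixel']),round(r['conf'],2),np.round(world(c,r['pixel']),3))
E
```

```text
pics
{'time_s': 0.0, 'q': array([-1.30440022e+00,  1.31188205e-01,  1.48925547e+00, -5.07759015e-05,
        1.52298874e+00, -8.54200371e-02]), 'dq': array([-0.00127409,  0.00102469, -0.00134833, -0.00028095,  0.00010088,
       -0.00020985]), 'effort': array([-4.65854882e-04, -5.59840608e+01, -4.91761816e+01,  7.69882975e-02,
        3.57874401e-02, -1.55616922e-04]), 'eef_pos': array([ 0.20660523, -0.56270834,  0.21758437]), 'eef_rot': array([-9.13823106e-04,  9.84567397e-01,  1.75003410e-01, -1.08378476e-04]), 'force': array([ 0.15199721, -0.47130664, -0.2889394 ]), 'torque': array([ 0.07271255,  0.0305281 , -0.03932965]), 'gripper_width': 0.09307088209897658}
top mixer [317. 260.] 0.88 [ 0.547 -0.061  0.073]
top drum [280. 259.] 0.92 [0.507 0.029 0.145]
top drum_mid [319. 262.] 0.66 [ 0.565 -0.064  0.01 ]
top stub_tip [321. 259.] 0.77 [ 0.576 -0.068  0.01 ]
top drive [354. 246.] 0.85 [ 0.592 -0.152  0.121]
top socket_mouth [355. 244.] 0.97 [ 0.598 -0.153  0.121]
top push_plate [353. 248.] 0.79 [ 0.586 -0.151  0.122]
top glass_jar [421. 234.] 0.88 [ 0.712 -0.337  0.005]
top food_cup [459. 260.] 0.44 [ 0.649 -0.453  0.023]
top nail_brush [436. 263.] 0.51 [ 0.628 -0.389  0.023]
top feed_bowl [186. 192.] 0.69 [0.698 0.373 0.003]
top tape_roll [188. 223.] 0.44 [0.595 0.332 0.022]
side mixer [306. 257.] 0.87 [ 0.557 -0.146  0.118]
side drum [272. 228.] 0.93 [0.512 0.001 0.115]
side drum_mid [307. 256.] 0.75 [ 0.561 -0.145  0.121]
side stub_tip [306. 254.] 0.85 [ 0.56  -0.141  0.123]
side drive [324. 267.] 0.92 [ 0.589 -0.188  0.108]
side socket_mouth [320. 262.] 0.83 [ 0.587 -0.17   0.112]
side push_plate [322. 266.] 0.74 [ 0.588 -0.182  0.109]
side glass_jar [385. 317.] 0.57 [ 0.706 -0.316  0.007]
side food_cup [278. 189.] 0.17 [0.613 0.304 0.021]
side nail_brush [372. 349.] 0.85 [ 0.617 -0.415  0.049]
side feed_bowl [286. 173.] 0.84 [0.672 0.398 0.013]
side tape_roll [304. 259.] 0.32 [ 0.555 -0.14   0.106]
```

View pics/top0.png

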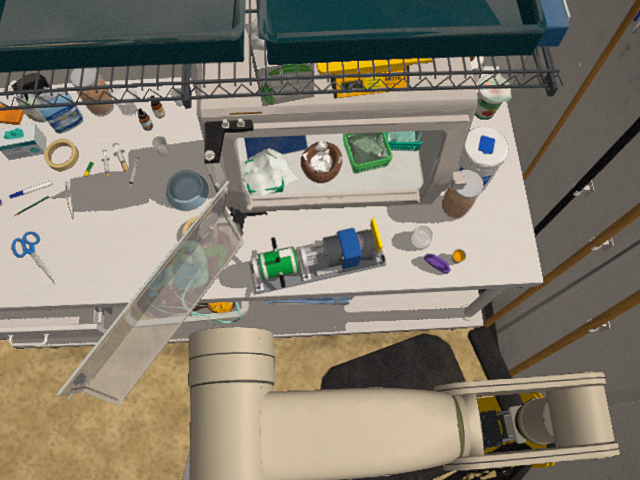

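View pics/side0.png

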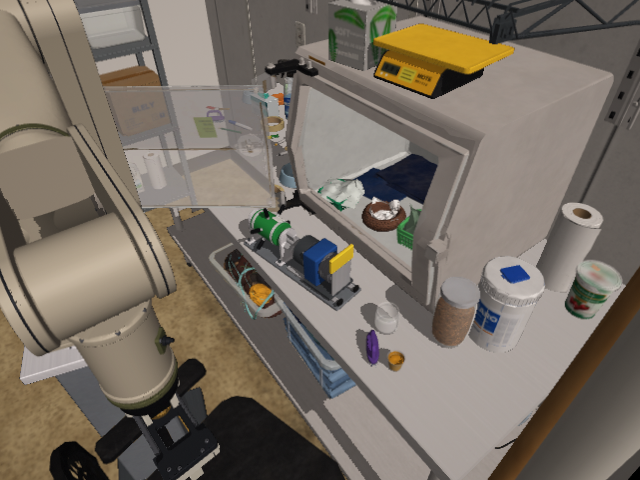

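```bash
python3 - <<'E'
import cv2
for n,(x0,x1,y0,y1) in dict(top=(230,490,190,320),side=(220,420,150,390)).items():
    im=cv2.imread(f'pics/{n}0.png')[y0:y1,x0:x1]; cv2.imwrite(f'pics/{n}0z.png',cv2.resize(im,None,fx=min(800/(x1-x0),600/(y1-y0)),fy=min(800/(x1-x0),600/(y1-y0)),interpolation=cv2.INTER_CUBIC))
E
```

```text
(no output)
```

View pics/top0z.png

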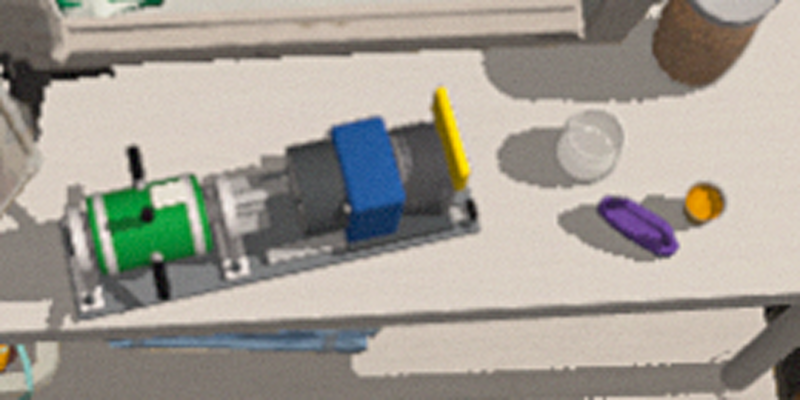

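View pics/side0z.png

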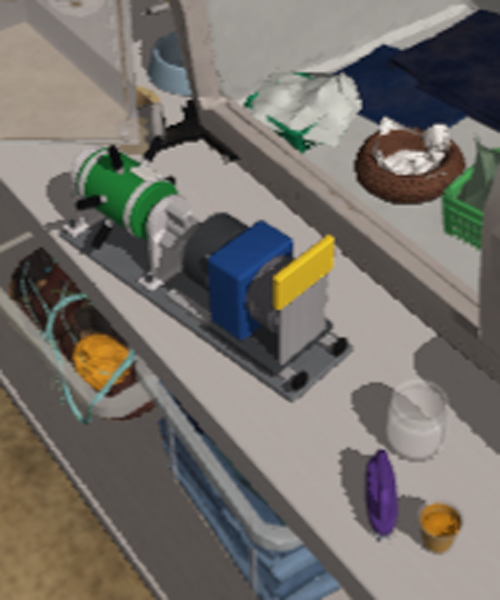

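The top picture shows the mixer's drum at about (278,260) and the yellow plate at (377,236), with the jar, brush and cup to the right of it. The mixer is yawed by about 15°. I'll fit its pose next.

```bash
cat > fit.py <<'E'
from h import *
def fit(cams,verbose=True):
    # joint fit using colour masks: green drum axis, yellow plate
    G=[];Y=[];B=[]
    for c in cams:
        W=cloud(c); hsv=cv2.cvtColor(np.ascontiguousarray(c['color']),cv2.COLOR_RGB2HSV); ok=c['depth']>0
        box=ok&(W[...,0]>.35)&(W[...,0]<.75)&(W[...,1]>-.4)&(W[...,1]<.2)&(W[...,2]>.0)&(W[...,2]<.2)
        h,s,v=hsv[...,0],hsv[...,1],hsv[...,2]
        g=box&(h>50)&(h<75)&(s>150)&(W[...,2]>.05); y=box&(h>20)&(h<32)&(s>150)&(v>120)&(W[...,2]>.09)
        b=box&(h>100)&(h<118)&(s>130)&(W[...,2]>.05)
        G.append(W[g]);Y.append(W[y]);B.append(W[b])
    return G,Y,B
E
python3 - <<'E'
from fit import *
from scipy.optimize import least_squares
cs=[dict(np.load(n+'0.npz')) for n in('top','side')]
G,Y,B=fit(cs)
for k,n in enumerate(('top','side')):
    print(n,len(G[k]),len(Y[k]),len(B[k]))
    print(' G',G[k].mean(0),G[k].min(0),G[k].max(0)); print(' Y',np.percentile(Y[k],[2,50,98],axis=0).round(3).tolist())
# cylinder fit
def cyl(p,P):
    x0,y0,z0,a=p; d=np.array([np.cos(a),np.sin(a),0]); 
    q=P-np.array([x0,y0,z0]); q=q-np.outer(q@d,d); return np.linalg.norm(q,axis=1)-.036
for P in G+[np.vstack(G)]:
    m=P.mean(0); r=least_squares(cyl,[m[0],m[1],.085,np.pi/2+.3],args=(P,),loss='soft_l1',f_scale=.002)
    x0,y0,z0,a=r.x; d=np.array([np.cos(a),np.sin(a)]); t=(P[:,:2]-r.x[:2])@d
    tl,th=np.percentile(t,[1,99]); mid=r.x[:2]+d*(tl+th)/2
    yaw=a-np.pi/2
    o=mid-d*.110
    print('axis',r.x.round(4),'yaw',yaw,'len',th-tl,'mid',mid.round(4),'origin',o.round(4),np.sqrt(np.mean(r.fun**2)))
# base plate
for c in cs:
    W=cloud(c); m=(c['depth']>0)&(abs(W[...,2]-.010)<.004)&(W[...,0]>.4)&(W[...,0]<.75)&(W[...,1]>-.35)&(W[...,1]<.2)
    gray=c['color'].max(2); m&=(gray<130)
    P=W[m]; print(len(P), cv2.minAreaRect(P[:,:2].astype(np.float32)*1000))
E
```

```text
top 573 117 619
 G [0.5040963  0.03793485 0.11099677] [ 0.45810406 -0.01722137  0.0656456 ] [0.74279124 0.18321903 0.16186492]
 Y [[0.593, -0.221, 0.126], [0.624, -0.203, 0.155], [0.664, -0.184, 0.162]]
side 479 344 735
 G [0.50712886 0.018235   0.10745723] [ 0.47069908 -0.02124966  0.06292772] [0.56228455 0.07498281 0.15004073]
 Y [[0.593, -0.223, 0.117], [0.628, -0.207, 0.143], [0.666, -0.188, 0.159]]
axis [ 0.5825 -0.0985  0.084   2.0112] yaw 0.44036249616466705 len 0.09670282232707482 mid [0.5169 0.0408] origin [ 0.5638 -0.0587] 0.01718899000763784
axis [ 0.687  -0.267   0.0851  2.0788] yaw 0.5079635597761065 len 0.08452766713071103 mid [0.5201 0.0327] origin [ 0.5736 -0.0634] 0.005669921774545412
axis [ 0.7941 -0.5069  0.0845  2.04  ] yaw 0.46924158610050837 len 0.09861794688552372 mid [0.517  0.0397] origin [ 0.5667 -0.0584] 0.01327137620962223
786 ((578.4949951171875, -92.18246459960938), (101.09809875488281, 488.3722229003906), 25.460901260375977)
1143 ((637.6292724609375, -55.19140625), (243.71299743652344, 552.0147094726562), 25.4305362701416)
```

```bash
python3 - <<'E'
from fit import *
from scipy.optimize import least_squares
cs=[dict(np.load(n+'0.npz')) for n in('top','side')]
# base plate: connected component with robust edges
for c in cs:
    W=cloud(c); m=(c['depth']>0)&(abs(W[...,2]-.010)<.005)&(W[...,0]>.4)&(W[...,0]<.72)&(W[...,1]>-.3)&(W[...,1]<.15)&(c['color'].max(2)<130)
    n,l,st,_=cv2.connectedComponentsWithStats(m.astype(np.uint8))
    for i in np.argsort(-st[1:,4])[:4]+1:
        P=W[l==i]; print(st[i,4],cv2.minAreaRect(P[:,:2].astype(np.float32)*1000))
G,Y,B=fit(cs)
# filtered drum fit
def cyl(p,P):
    x0,z0,a=p; d=np.array([np.cos(a),np.sin(a),0]); q=P-np.array([x0,.03,z0]); q=q-np.outer(q@d,d); return np.linalg.norm(q,axis=1)-.036
for P in G+[np.vstack(G)]:
    p=np.array([.51,.085,2.02]);M=P
    for it in range(6):
        r=least_squares(cyl,p,args=(M,),loss='soft_l1',f_scale=.002);p=r.x
        M=P[abs(cyl(p,P))<.008]
    d=np.array([np.cos(p[2]),np.sin(p[2])]); t=(M[:,:2]-[p[0],.03])@d; tl,th=np.percentile(t,[1,99]); mid=np.array([p[0],.03])+d*(tl+th)/2
    print('cyl',p.round(4),'yaw',p[2]-np.pi/2,len(M),th-tl,'mid',mid.round(4),'orig',(mid-.11*d).round(4),np.std(cyl(p,M)))
for k in range(2):
    P=Y[k]; 
    print('Y rect',cv2.minAreaRect(P[:,:2].astype(np.float32)*1000)); P=B[k]; T=P[P[:,2]>.117]; print('B rect',cv2.minAreaRect(T[:,:2].astype(np.float32)*1000),len(T))
E
```

```text
390 ((576.9837036132812, -113.76573181152344), (79.09454345703125, 166.47113037109375), 25.21373176574707)
188 ((515.114990234375, -12.232650756835938), (54.11042022705078, 77.50758361816406), 25.828664779663086)
169 ((485.10443115234375, 59.38789367675781), (64.97946166992188, 50.610076904296875), 29.534109115600586)
42 ((594.3958740234375, -227.1160430908203), (12.035022735595703, 42.654415130615234), 24.897573471069336)
1153 ((559.80615234375, -62.12200927734375), (99.54193878173828, 377.6927795410156), 26.091054916381836)
8 ((706.61962890625, 51.775203704833984), (4.113018989562988, 30.52004051208496), 14.18513011932373)
6 ((715.5546875, 15.229181289672852), (3.3309357166290283, 18.518768310546875), 17.369661331176758)
6 ((696.4603271484375, 88.1759033203125), (1.325985074043274, 20.61484718322754), 19.111284255981445)
cyl [0.5218 0.0839 2.0088] yaw 0.43797253723330876 556 0.09621974359459488 mid [0.5169 0.0406] orig [ 0.5635 -0.059 ] 0.002636643919933888
cyl [0.5211 0.0855 2.037 ] yaw 0.46618288200651925 413 0.08310551391547949 mid [0.5198 0.0326] orig [ 0.5693 -0.0657] 0.0024325488160994026
cyl [0.5214 0.0846 2.0181] yaw 0.44732489134721654 967 0.09750726941626098 mid [0.5168 0.0396] orig [ 0.5644 -0.0596] 0.002635808448948397
Y rect ((629.6857299804688, -201.4798583984375), (81.40208435058594, 10.821390151977539), 25.499866485595703)
B rect ((598.1533813476562, -137.08058166503906), (80.29380798339844, 47.92800521850586), 24.699249267578125) 473
Y rect ((629.8845825195312, -204.06301879882812), (84.97376251220703, 11.96928882598877), 27.44778060913086)
B rect ((598.140869140625, -138.7403106689453), (83.8588638305664, 50.95530700683594), 21.391511917114258) 436
```

```bash
python3 - <<'E'
from h import *
o=np.array([.5635,-.060]);yaw=.447
ex=np.array([np.cos(yaw),np.sin(yaw)]);ey=np.array([-ex[1],ex[0]])
for n in('top','side'):
    c=dict(np.load(n+'0.npz')); W=cloud(c); ok=(c['depth']>0)
    print(n)
    for y0 in np.arange(-.55,.4,.05):
        m=ok&(W[...,1]>y0)&(W[...,1]<y0+.05)&(W[...,2]>.17)&(W[...,0]>.3)&(W[...,0]<1.1)&(W[...,2]<.9)
        P=W[m]
        if len(P): print(round(y0,2),len(P),'xmin',np.percentile(P[:,0],[0,2,10]).round(3),'z',np.percentile(P[:,2],[5,95]).round(2))
    # verify overlay: pegs in mixer frame
    q=(W[...,:2]-o); mx=q@ex; my=q@ey; mz=W[...,2]-.085
    r=np.hypot(mx,mz)
    m=ok&(abs(my-.11)<.012)&(r>.045)&(r<.082)&(mz>-.05)
    a=np.degrees(np.arctan2(mx[m],mz[m])); print(np.histogram(a,bins=np.arange(-150,151,10)))
    for k in range(-2,3):
        s=a[(a>k*60-30)&(a<k*60+30)]; 
    z=np.exp(1j*np.radians(a*6)); print('drum angle mod60',np.degrees(np.angle(z.mean()))/6,abs(z.mean()))
    v=c['color'].copy()
    pts=[]
    B=lambda x,y,z:[*(o+ex*x+ey*y),z]
    pts=[B(x,y,.01) for x in(-.05,.05) for y in(-.19,.19)]+[B(0,.11,.085),B(0,.004,.085)]+[B(x,-.163,z) for x in(-.042,.042) for z in (.113,.157)]
    for p in proj(c,pts): cv2.circle(v,tuple(int(t) for t in np.round(p)),1,(255,0,0),-1)
    x0,x1,y0,y1=(230,490,190,320) if n=='top' else (220,420,150,390); f=min(800/(x1-x0),600/(y1-y0))
    cv2.imwrite(f'pics/{n}_ov.png',cv2.resize(v[y0:y1,x0:x1,::-1],None,fx=f,fy=f,interpolation=cv2.INTER_NEAREST))
E
```

```text
top
-0.55 69 xmin [0.891 0.893 0.902] z [0.19 0.2 ]
-0.5 684 xmin [0.753 0.863 0.87 ] z [0.18 0.21]
-0.45 2205 xmin [0.724 0.73  0.743] z [0.19 0.81]
-0.4 2571 xmin [0.721 0.729 0.743] z [0.25 0.82]
-0.35 4738 xmin [0.708 0.719 0.745] z [0.22 0.82]
-0.3 3494 xmin [0.695 0.704 0.727] z [0.46 0.82]
-0.25 3463 xmin [0.682 0.689 0.712] z [0.46 0.82]
-0.2 3576 xmin [0.668 0.676 0.699] z [0.46 0.82]
-0.15 3620 xmin [0.656 0.664 0.686] z [0.46 0.82]
-0.1 3686 xmin [0.642 0.65  0.671] z [0.46 0.82]
-0.05 3748 xmin [0.629 0.637 0.656] z [0.46 0.82]
0.0 3890 xmin [0.615 0.624 0.644] z [0.46 0.82]
0.05 3294 xmin [0.6   0.61  0.636] z [0.46 0.82]
0.1 3894 xmin [0.512 0.545 0.607] z [0.45 0.82]
0.15 7382 xmin [0.387 0.446 0.522] z [0.21 0.81]
0.2 5441 xmin [0.3   0.324 0.384] z [0.2  0.82]
0.25 3307 xmin [0.3   0.305 0.326] z [0.2  0.82]
0.3 2506 xmin [0.534 0.54  0.552] z [0.39 0.82]
0.35 2392 xmin [0.52  0.527 0.54 ] z [0.72 0.82]
(array([ 0,  2, 11,  0,  0,  0,  0, 10, 33,  0,  0,  0,  0, 14,  7,  0,  0,
        0,  2, 38,  9,  0,  0,  0,  0,  2,  1,  0,  0,  0]), array([-150, -140, -130, -120
[... 824 characters left out ...]
.47 0.64]
0.05 1713 xmin [0.686 0.691 0.703] z [0.46 0.64]
0.1 1019 xmin [0.514 0.529 0.547] z [0.24 0.51]
0.15 5539 xmin [0.386 0.426 0.464] z [0.19 0.49]
0.2 7096 xmin [0.3   0.316 0.356] z [0.18 0.45]
0.25 2573 xmin [0.3   0.302 0.31 ] z [0.18 0.4 ]
0.3 77 xmin [1.009 1.02  1.031] z [0.51 0.51]
(array([ 0,  7, 33,  1,  0,  0,  0,  8, 33,  0,  0,  0,  0, 30,  9,  0,  0,
        0,  2, 38,  3,  0,  0,  0,  0,  7,  0,  0,  0,  0]), array([-150, -140, -130, -120, -110, -100,  -90,  -80,  -70,  -60,  -50,
        -40,  -30,  -20,  -10,    0,   10,   20,   30,   40,   50,   60,
         70,   80,   90,  100,  110,  120,  130,  140,  150]))
drum angle mod60 -10.482267952436418 0.8904877265462634
```

View pics/top_ov.png

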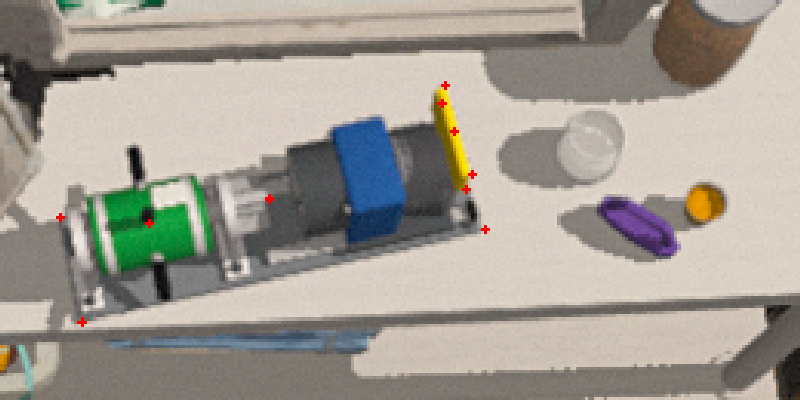

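View pics/side_ov.png

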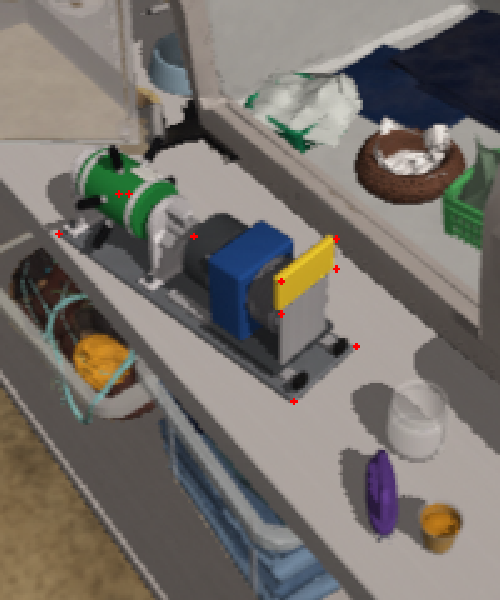

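```bash
python3 - <<'E'
from h import *
for n in('top','side'):
    c=dict(np.load(n+'0.npz')); W=cloud(c); ok=(c['depth']>0)
    for z0,z1 in((.1,.2),(.2,.3),(.3,.4),(.4,.55)):
        print(n,z0)
        for x0 in np.arange(.3,.7,.04):
            m=ok&(W[...,0]>x0)&(W[...,0]<x0+.04)&(W[...,2]>z0)&(W[...,2]<z1)&(W[...,1]>.085)&(W[...,1]<.5)
            if m.sum()>3: print(round(x0,2),m.sum(),np.percentile(W[...,1][m],[0,5,50]).round(3))
    for y0 in (-.3,-.25,-.2,-.1,0):
        m=ok&(abs(W[...,1]-y0)<.02)&(W[...,2]>.03)&(W[...,2]<.5)&(W[...,0]>.66)
        print('cab',y0,[ (z,np.percentile(W[...,0][m&(W[...,2]>z)&(W[...,2]<z+.06)],[0,10]).round(3).tolist()) for z in (.03,.09,.2,.3,.4) if (m&(W[...,2]>z)&(W[...,2]<z+.06)).sum()>3])
E
```

```text
top 0.1
0.3 322 [0.246 0.251 0.261]
0.34 327 [0.23  0.235 0.247]
0.38 324 [0.214 0.219 0.231]
0.42 312 [0.197 0.203 0.215]
0.46 364 [0.085 0.091 0.198]
0.5 335 [0.086 0.094 0.182]
0.54 220 [0.153 0.158 0.168]
0.62 211 [0.147 0.151 0.173]
0.66 12 [0.155 0.155 0.156]
top 0.2
0.3 277 [0.261 0.265 0.274]
0.34 243 [0.249 0.252 0.259]
0.38 258 [0.229 0.235 0.245]
0.42 252 [0.212 0.219 0.228]
0.46 243 [0.199 0.202 0.212]
0.5 243 [0.183 0.186 0.195]
0.54 176 [0.168 0.173 0.181]
0.62 284 [0.145 0.147 0.163]
top 0.3
0.3 144 [0.237 0.242 0.255]
0.34 130 [0.222 0.227 0.24 ]
0.38 138 [0.206 0.21  0.224]
0.42 130 [0.19  0.194 0.208]
0.46 122 [0.173 0.179 0.193]
0.5 120 [0.156 0.16  0.174]
0.54 70 [0.148 0.15  0.162]
0.62 502 [0.147 0.151 0.171]
0.66 38 [0.156 0.156 0.16 ]
top 0.4
0.3 161 [0.22  0.223 0.234]
0.34 145 [0.204 0.208 0.218]
0.38 142 [0.188 0.192 0.202]
0.42 143 [0.172 0.175 0.187]
0.46 138 [0.153 0.158 0.168]
0.5 185 [0.136 0.141 0.153]
0.54 338 [0.136 0.14  0.16 ]
0.58 339 [0.161 0.167 0.182]
0.62 414 [0.156 0.162 0.185]
0.66 1663 [0.085 0.1   0.167]
cab -0.3 [(0.03, [0.67, 0.772]), (
[... 1348 characters left out ...]
[0.154 0.161 0.173]
0.5 371 [0.139 0.144 0.157]
0.54 377 [0.134 0.139 0.148]
0.58 281 [0.156 0.16  0.17 ]
0.62 228 [0.153 0.158 0.175]
0.66 1024 [0.085 0.099 0.161]
cab -0.3 [(0.03, [0.67, 0.697]), (0.09, [0.764, 0.774]), (0.2, [0.75, 0.971]), (0.3, [0.756, 0.77]), (0.4, [0.779, 0.789])]
cab -0.25 [(0.03, [0.758, 0.765]), (0.09, [0.76, 0.776]), (0.2, [1.142, 1.171]), (0.3, [1.145, 1.169]), (0.4, [0.773, 0.784])]
cab -0.2 [(0.03, [0.66, 0.749]), (0.09, [0.661, 0.667]), (0.2, [1.335, 1.338]), (0.3, [1.332, 1.337]), (0.4, [0.759, 0.765])]
cab -0.1 [(0.03, [0.718, 0.725]), (0.09, [0.717, 0.729]), (0.4, [0.734, 0.736])]
cab 0 [(0.03, [0.691, 0.701]), (0.09, [0.692, 0.699]), (0.4, [0.707, 0.709])]
```

```bash
cat > go.py <<'E'
from h import *
import sys
O=np.array([.5615,-.0555]);YAW=.447
ex=np.array([np.cos(YAW),np.sin(YAW)]);ey=np.array([-ex[1],ex[0]])
def mix(p): return np.array([(p[:2]-O)@ex,(p[:2]-O)@ey,p[2]])
def rel(x,y,z):
    s=monitor.get_state(); w,a,b,c=s['eef_rot']; Rt=R.from_quat([a,b,c,w])
    T=np.r_[O+ex*x+ey*y,z]; Rd=R.from_matrix(np.c_[np.r_[ex,0],np.r_[-ey,0],[0,0,-1]])
    d=Rt.inv().apply(T-s['eef_pos']); dr=(Rt.inv()*Rd).as_rotvec()
    print('t',round(s['time_s'],2),'mix',mix(s['eef_pos']).round(4),'delta',d.round(4),'dr',dr.round(3),'F',np.array([s['force'][:2]@ex,s['force'][:2]@ey,s['force'][2]]).round(1),'w',s['gripper_width'].round(3))
if __name__=='__main__': rel(*map(float,sys.argv[1:4]))
E
python3 go.py -.012 -.215 .2; python3 go.py -.012 -.215 .125
```

```text
Traceback (most recent call last):
  File "go.py", line 11, in <module>
    if __name__=='__main__': rel(*map(float,sys.argv[1:4]))
                             ~~~^^^^^^^^^^^^^^^^^^^^^^^^^^^
  File "go.py", line 10, in rel
    print('t',round(s['time_s'],2),'mix',mix(s['eef_pos']).round(4),'delta',d.round(4),'dr',dr.round(3),'F',np.array([s['force'][:2]@ex,s['force'][:2]@ey,s['force'][2]]).round(1),'w',s['gripper_width'].round(3))
                                                                                                                                                                                       ^^^^^^^^^^^^^^^^^^^^^^^^
AttributeError: 'float' object has no attribute 'round'
Traceback (most recent call last):
  File "go.py", line 11, in <module>
    if __name__=='__main__': rel(*map(float,sys.argv[1:4]))
                             ~~~^^^^^^^^^^^^^^^^^^^^^^^^^^^
  File "go.py", line 10, in rel
    print('t',round(s['time_s'],2),'mix',mix(s['eef_pos']).round(4),'delta',d.round(4),'dr',dr.round(3),'F',np.array([s['force'][:2]@ex,s['force'][:2]@ey,s['force'][2]]).round(1),'w',s['gripper_width'].round(3))
                                                                                                                                                                                       ^^^^^^^^^^^^^^^^^^^^^^^^
AttributeError: 'float' object has no attribute 'round'
```

```bash
sed -i "s/s\['gripper_width'\].round(3)/round(float(s['gripper_width']),3)/" go.py
python3 go.py -.012 -.215 .2
```

```text
t 1.3 mix [-0.5394 -0.3045  0.2186] delta [ 0.5165 -0.1393  0.0186] dr [-0.    -0.    -0.095] F [ 0.2 -0.5 -0.2] w 0.093
```

Request:
apply_moves:
  delta_pos:
    - [0.035, -0.01, 0]
    - [0.07, -0.02, 0]
    - [0.105, -0.03, 0]
    - [0.14, -0.04, 0]
    - [0.175, -0.05, 0]
    - [0.21, -0.06, 0]
    - [0.245, -0.07, 0]
    - [0.28, -0.08, 0]
    - [0.315, -0.09, 0]
    - [0.35, -0.1, 0]
  dr:
    - [0, 0, -0.01]
    - [0, 0, -0.02]
    - [0, 0, -0.03]
    - [0, 0, -0.04]
    - [0, 0, -0.05]
    - [0, 0, -0.06]
    - [0, 0, -0.07]
    - [0, 0, -0.08]
    - [0, 0, -0.09]
    - [0, 0, -0.095]
  claw: [0, 0, 0, 0, 0, 0, 0, 0, 0, 0]
  squeeze: 10

```text
time_s: 2.13
eef_pos: [0.5022, -0.3475, 0.2188]
eef_rot: [0.0, 0.975, 0.222, 0.0]
force: [-0.1, -0.6, -0.1]
gripper_width: 0.0309
```

```bash
python3 go.py -.012 -.215 .125
```

```text
t 2.13 mix [-0.1797 -0.2376  0.2188] delta [ 0.1677 -0.0226  0.0938] dr [ 0. -0.  0.] F [-0.3 -0.5 -0.1] w 0.031
```

Request:
apply_moves:
  delta_pos:
    - [0.035, 0, 0]
    - [0.07, -0.003, 0]
    - [0.105, -0.006, 0.005]
    - [0.14, -0.01, 0.025]
    - [0.168, -0.015, 0.05]
    - [0.168, -0.02, 0.08]
    - [0.168, -0.022, 0.093]
    - [0.168, -0.022, 0.094]
    - [0.168, -0.022, 0.094]
    - [0.168, -0.022, 0.094]
  dr:
    - [0, 0, 0]
    - [0, 0, 0]
    - [0, 0, 0]
    - [0, 0, 0]
    - [0, 0, 0]
    - [0, 0, 0]
    - [0, 0, 0]
    - [0, 0, 0]
    - [0, 0, 0]
    - [0, 0, 0]
  claw: [0, 0, 0, 0, 0, 0, 0, 0, 0, 0]

```text
time_s: 2.97
eef_pos: [0.6445, -0.2565, 0.1271]
eef_rot: [0.001, 0.975, 0.221, 0.001]
force: [-0.5, -1.2, 1.4]
gripper_width: 0.0006
```

```bash
python3 go.py -.012 -.155 .125; python3 - <<'E'
from h import *
c=snap('side','s1.png'); cv2.imwrite('pics/s1z.png',cv2.resize(c['color'][130:390,200:440,::-1],None,fx=2.3,fy=2.3))
c=snap('top','t1.png'); cv2.imwrite('pics/t1z.png',cv2.resize(c['color'][170:320,230:490,::-1],None,fx=3,fy=3))
E
```

```text
t 2.97 mix [-0.012  -0.2171  0.1271] delta [-0.0001 -0.0621  0.002 ] dr [ 0.003 -0.002 -0.001] F [-0.9 -0.9  1.4] w 0.001
```

View pics/s1z.png

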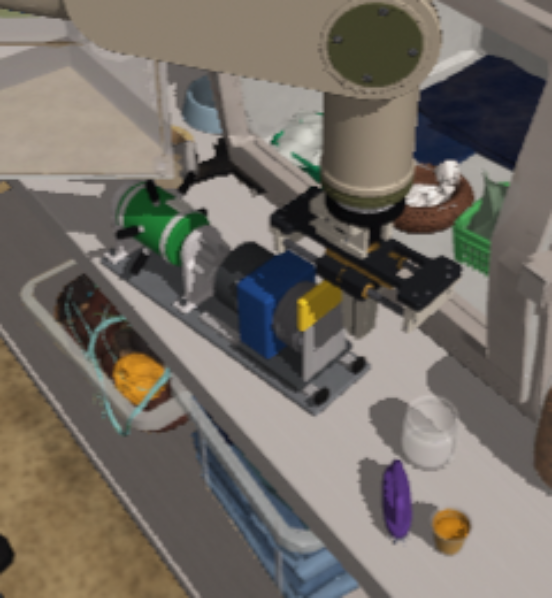

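View pics/t1z.png

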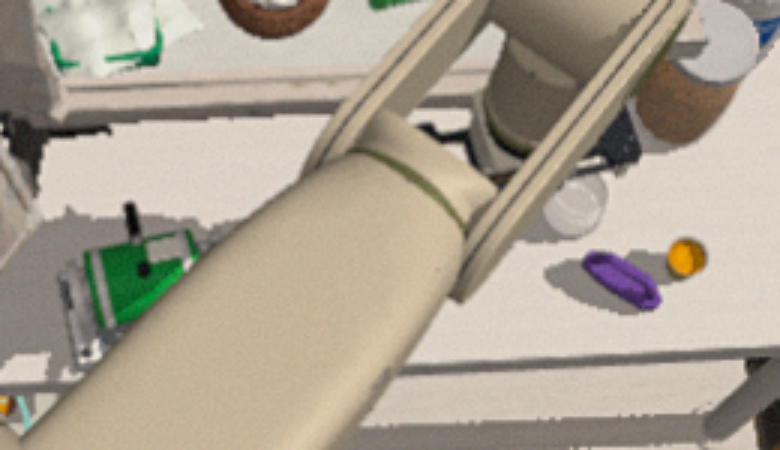

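Request:
apply_moves:
  delta_pos:
    - [0, -0.01, 0.002]
    - [0, -0.02, 0.002]
    - [0, -0.026, 0.002]
    - [0, -0.03, 0.002]
    - [0, -0.034, 0.002]
    - [0, -0.038, 0.002]
    - [0, -0.042, 0.002]
    - [0, -0.045, 0.002]
    - [0, -0.048, 0.002]
    - [0, -0.05, 0.002]
  dr:
    - [0, 0, 0]
    - [0, 0, 0]
    - [0, 0, 0]
    - [0, 0, 0]
    - [0, 0, 0]
    - [0, 0, 0]
    - [0, 0, 0]
    - [0, 0, 0]
    - [0, 0, 0]
    - [0, 0, 0]
  claw: [0, 0, 0, 0, 0, 0, 0, 0, 0, 0]

```text
time_s: 3.9
eef_pos: [0.6237, -0.2115, 0.1261]
eef_rot: [0.002, 0.975, 0.221, 0.002]
force: [2.5, -2.8, 1.4]
gripper_width: 0.0009
```

```bash
python3 go.py -.012 -.155 .125
```

```text
t 3.9 mix [-0.0113 -0.1675  0.1261] delta [-0.0007 -0.0125  0.0011] dr [ 0.004 -0.003 -0.001] F [ 1.1 -3.6  1.4] w 0.001
```

Request:
apply_moves:
  delta_pos:
    - [0, -0.001, 0]
    - [0, -0.002, 0]
    - [0, -0.003, 0]
    - [0, -0.004, 0]
    - [0, -0.005, 0]
    - [0, -0.006, 0]
    - [0, -0.007, 0]
    - [0, -0.008, 0]
    - [0, -0.009, 0]
    - [0, -0.01, 0]
  dr:
    - [0, 0, 0]
    - [0, 0, 0]
    - [0, 0, 0]
    - [0, 0, 0]
    - [0, 0, 0]
    - [0, 0, 0]
    - [0, 0, 0]
    - [0, 0, 0]
    - [0, 0, 0]
    - [0, 0, 0]
  claw: [0, 0, 0, 0, 0, 0, 0, 0, 0, 0]

```text
time_s: 4.73
eef_pos: [0.6194, -0.2023, 0.1261]
eef_rot: [0.002, 0.975, 0.221, 0.002]
force: [2.3, -1.8, 0.7]
gripper_width: 0.0004
```

```bash
python3 go.py -.012 -.155 .125;  python3 - <<'E'
from h import *
c=snap('side','s2.png'); cv2.imwrite('pics/s2z.png',cv2.resize(c['color'][190:330,240:400,::-1],None,fx=4,fy=4))
E
```

```text
t 4.73 mix [-0.0113 -0.1574  0.1261] delta [-0.0007 -0.0024  0.0011] dr [ 0.004 -0.003 -0.001] F [ 1.3 -2.6  0.7] w 0.0
```

View pics/s2z.png

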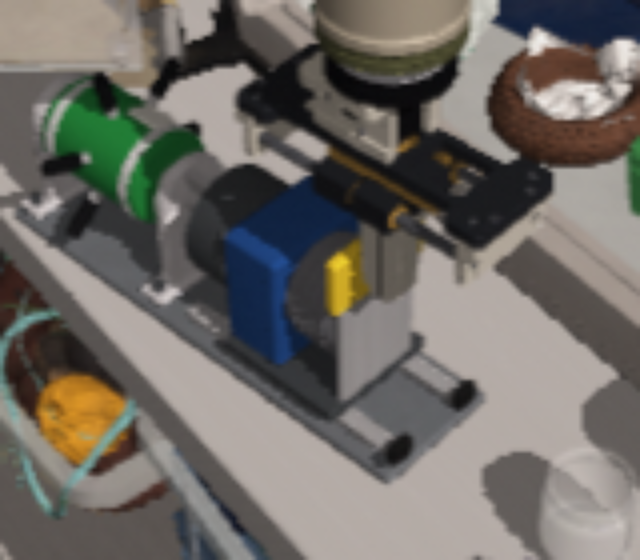

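Request:
apply_moves:
  delta_pos:
    - [0, -0.001, 0]
    - [0, -0.002, 0]
    - [0, -0.0025, 0]
    - [0, -0.003, 0]
    - [0, -0.0035, 0]
    - [0, -0.004, 0]
    - [0, -0.0045, 0]
    - [0, -0.005, 0]
    - [0, -0.005, 0]
    - [0, -0.005, 0]
  dr:
    - [0, 0, 0]
    - [0, 0, 0]
    - [0, 0, 0]
    - [0, 0, 0]
    - [0, 0, 0]
    - [0, 0, 0]
    - [0, 0, 0]
    - [0, 0, 0]
    - [0, 0, 0]
    - [0, 0, 0]
  claw: [0, 0, 0, 0, 0, 0, 0, 0, 0, 0]

```text
time_s: 5.62
eef_pos: [0.6186, -0.2006, 0.1264]
eef_rot: [0.004, 0.975, 0.221, 0.003]
force: [10.9, -15.4, -6.1]
gripper_width: 0.0004
```

```bash
python3 go.py -.012 -.145 .125
```

```text
t 5.62 mix [-0.0113 -0.1555  0.1264] delta [-0.0008 -0.0105  0.0013] dr [ 0.01  -0.005 -0.002] F [  3.1 -18.6  -6.1] w 0.0
```

Request:
apply_moves:
  delta_pos:
    - [0, 0.012, 0]
    - [0, 0.014, -0.03]
    - [0, 0.014, -0.057]
    - [-0.004, -0.02, -0.057]
    - [-0.01, -0.055, -0.057]
    - [-0.014, -0.09, -0.057]
    - [-0.018, -0.125, -0.057]
    - [-0.022, -0.16, -0.057]
    - [-0.026, -0.195, -0.057]
    - [-0.031, -0.23, -0.057]
  dr:
    - [0, 0, 0]
    - [0.01, -0.005, -0.002]
    - [0.01, -0.005, -0.002]
    - [0.01, -0.005, -0.002]
    - [0.01, -0.005, -0.002]
    - [0.01, -0.005, -0.002]
    - [0.01, -0.005, -0.002]
    - [0.01, -0.005, -0.002]
    - [0.01, -0.005, -0.002]
    - [0.01, -0.005, -0.002]
  claw: [0, 0, 0, 0, 0, 0, 0, 0, 0, 0]

```text
time_s: 6.45
eef_pos: [0.4892, -0.0042, 0.1801]
eef_rot: [-0.001, 0.975, 0.222, -0.001]
force: [0.4, 0.4, 0.6]
gripper_width: 0.0002
```

```bash
python3 go.py -.042 .10 .125
```

```text
t 6.45 mix [-0.043   0.0775  0.1801] delta [ 0.0011 -0.0224  0.0552] dr [-0.002  0.002 -0.   ] F [0.5 0.2 0.6] w 0.0
```

Request:
apply_moves:
  delta_pos:
    - [0, -0.022, 0.005]
    - [0, -0.022, 0.035]
    - [0, -0.022, 0.055]
    - [0.01, -0.022, 0.055]
    - [0.016, -0.022, 0.055]
    - [0.022, -0.022, 0.055]
    - [0.027, -0.022, 0.055]
    - [0.032, -0.022, 0.055]
    - [0.036, -0.022, 0.055]
    - [0.039, -0.022, 0.055]
  dr:
    - [0, 0, 0]
    - [0, 0, 0]
    - [0, 0, 0]
    - [0, 0, 0]
    - [0, 0, 0]
    - [0, 0, 0]
    - [0, 0, 0]
    - [0, 0, 0]
    - [0, 0, 0]
    - [0, 0, 0]
  claw: [0, 0, 0, 0, 0, 0, 0, 0, 0, 0]

```text
time_s: 7.28
eef_pos: [0.5154, 0.0326, 0.1256]
eef_rot: [-0.0, 0.975, 0.222, -0.001]
force: [-0.9, -1.3, 0.5]
gripper_width: 0.0002
```

```bash
python3 go.py -.012 -.185 .18; cat > ang.py <<'E'
from go import *
def ang(c):
    W=cloud(c); ok=c['depth']>0; q=W[...,:2]-O; mx=q@ex; my=q@ey; mz=W[...,2]-.085; r=np.hypot(mx,mz)
    dark=c['color'].max(2)<90
    m=ok&dark&(abs(my-.108)<.014)&(r>.048)&(r<.08)&(mz>-.05)
    a=np.degrees(np.arctan2(mx[m],mz[m])); z=np.exp(1j*np.radians(a*6)); return m.sum(),np.degrees(np.angle(z.mean()))/6,abs(z.mean()),np.histogram(a,bins=np.arange(-150,151,15))[0]
if __name__=='__main__':
    print(ang(dict(np.load('side0.npz'))))
    c=snap('side',sys.argv[1]); print(ang(c)); cv2.imwrite('pics/z'+sys.argv[1],cv2.resize(c['color'][190:330,240:400,::-1],None,fx=4,fy=4))
E
python3 ang.py s3.png
```

```text
t 7.28 mix [-0.0035  0.0993  0.1256] delta [-0.0085  0.2842 -0.0547] dr [-0.001  0.001 -0.   ] F [-1.4 -0.8  0.5] w 0.0
(np.int64(151), np.float64(-10.526395875626777), np.float64(0.8971442120786244), array([ 0, 36,  0,  0,  0, 36,  0,  0,  6, 30,  0,  0, 20, 17,  0,  0,  5,
        1,  0,  0]))
(np.int64(134), np.float64(13.463445157050204), np.float64(0.5727658645610336), array([ 0,  0,  9, 30,  0,  0, 18, 17,  4, 19,  0,  0,  0,  0, 32,  1,  0,
        0,  0,  0]))
```

View pics/zs3.png

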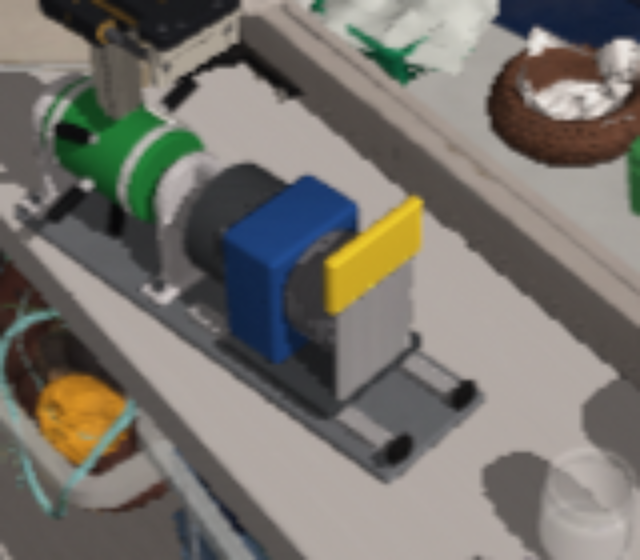

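Request:
apply_moves:
  delta_pos:
    - [-0.012, 0, -0.005]
    - [-0.012, 0.005, -0.04]
    - [-0.012, 0.03, -0.055]
    - [-0.01, 0.07, -0.055]
    - [-0.01, 0.105, -0.055]
    - [-0.01, 0.14, -0.055]
    - [-0.01, 0.175, -0.055]
    - [-0.009, 0.21, -0.055]
    - [-0.009, 0.245, -0.055]
    - [-0.008, 0.28, -0.055]
  dr:
    - [0, 0, 0]
    - [0, 0, 0]
    - [0, 0, 0]
    - [0, 0, 0]
    - [0, 0, 0]
    - [0, 0, 0]
    - [0, 0, 0]
    - [0, 0, 0]
    - [0, 0, 0]
    - [0, 0, 0]
  claw: [0, 0, 0, 0, 0, 0, 0, 0, 0, 0]

```text
time_s: 8.17
eef_pos: [0.6302, -0.2253, 0.1803]
eef_rot: [-0.0, 0.975, 0.221, -0.0]
force: [0.6, -0.2, 0.1]
gripper_width: 0.0004
```

```bash
python3 go.py -.012 -.1525 .125
```

```text
t 8.17 mix [-0.0115 -0.1828  0.1803] delta [-0.0005 -0.0302  0.0553] dr [-0.001  0.    -0.001] F [ 0.4 -0.4  0.1] w 0.0
```

Request:
apply_moves:
  delta_pos:
    - [0, 0, 0.03]
    - [0, 0, 0.055]
    - [0, -0.01, 0.055]
    - [0, -0.018, 0.055]
    - [0, -0.022, 0.055]
    - [0, -0.025, 0.055]
    - [0, -0.027, 0.055]
    - [0, -0.029, 0.055]
    - [0, -0.031, 0.055]
    - [0, -0.031, 0.055]
  dr:
    - [0, 0, 0]
    - [0, 0, 0]
    - [0, 0, 0]
    - [0, 0, 0]
    - [0, 0, 0]
    - [0, 0, 0]
    - [0, 0, 0]
    - [0, 0, 0]
    - [0, 0, 0]
    - [0, 0, 0]
  claw: [0, 0, 0, 0, 0, 0, 0, 0, 0, 0]

```text
time_s: 9.0
eef_pos: [0.6194, -0.2, 0.1282]
eef_rot: [0.003, 0.975, 0.221, 0.003]
force: [8.3, -10.5, -2.0]
gripper_width: 0.0004
```

```bash
python3 go.py -.012 -.145 .125
```

```text
t 9.0 mix [-0.0102 -0.1554  0.1282] delta [-0.0018 -0.0104  0.0031] dr [ 0.008 -0.004 -0.001] F [  3.  -13.1  -2. ] w 0.0
```

Request:
apply_moves:
  delta_pos:
    - [0, 0.012, 0]
    - [0, 0.014, -0.03]
    - [0, 0.01, -0.055]
    - [-0.002, -0.025, -0.055]
    - [-0.003, -0.06, -0.055]
    - [-0.004, -0.095, -0.055]
    - [-0.005, -0.13, -0.055]
    - [-0.006, -0.165, -0.055]
    - [-0.007, -0.2, -0.055]
    - [-0.007, -0.24, -0.055]
  dr:
    - [0, 0, 0]
    - [0.008, -0.004, -0.001]
    - [0.008, -0.004, -0.001]
    - [0.008, -0.004, -0.001]
    - [0.008, -0.004, -0.001]
    - [0.008, -0.004, -0.001]
    - [0.008, -0.004, -0.001]
    - [0.008, -0.004, -0.001]
    - [0.008, -0.004, -0.001]
    - [0.008, -0.004, -0.001]
  claw: [0, 0, 0, 0, 0, 0, 0, 0, 0, 0]

```text
time_s: 9.83
eef_pos: [0.5089, 0.0147, 0.1825]
eef_rot: [0.0, 0.975, 0.221, 0.001]
force: [0.0, 1.2, 0.6]
gripper_width: 0.0005
```

```bash
python3 go.py .0156 .10 .125
```

```text
t 9.83 mix [-0.0171  0.086   0.1825] delta [ 0.0326 -0.0141  0.0576] dr [ 0.001 -0.002 -0.001] F [0.5 1.1 0.6] w 0.0
```

Request:
apply_moves:
  delta_pos:
    - [0, -0.014, 0.01]
    - [0, -0.014, 0.04]
    - [0, -0.014, 0.057]
    - [0.008, -0.014, 0.057]
    - [0.013, -0.014, 0.057]
    - [0.018, -0.014, 0.057]
    - [0.023, -0.014, 0.057]
    - [0.027, -0.014, 0.057]
    - [0.03, -0.014, 0.057]
    - [0.033, -0.014, 0.057]
  dr:
    - [0, 0, 0]
    - [0, 0, 0]
    - [0, 0, 0]
    - [0, 0, 0]
    - [0, 0, 0]
    - [0, 0, 0]
    - [0, 0, 0]
    - [0, 0, 0]
    - [0, 0, 0]
    - [0, 0, 0]
  claw: [0, 0, 0, 0, 0, 0, 0, 0, 0, 0]

```text
time_s: 10.67
eef_pos: [0.5335, 0.0413, 0.1261]
eef_rot: [0.001, 0.975, 0.221, 0.001]
force: [-0.0, -1.6, -0.5]
gripper_width: 0.0006
```

```bash
python3 go.py -.012 -.183 .18;python3 ang.py s4.png
```

```text
t 10.67 mix [0.0166 0.0994 0.1261] delta [-0.0282  0.2826 -0.0534] dr [ 0.002 -0.002 -0.001] F [-0.7 -1.5 -0.5] w 0.001
(np.int64(151), np.float64(-10.526395875626777), np.float64(0.8971442120786244), array([ 0, 36,  0,  0,  0, 36,  0,  0,  6, 30,  0,  0, 20, 17,  0,  0,  5,
        1,  0,  0]))
(np.int64(143), np.float64(-22.14809334487146), np.float64(0.6350304916267825), array([26,  0,  0,  0, 35,  1,  0,  0, 34,  0, 21,  0,  7,  0,  0,  4, 15,
        0,  0,  0]))
```

View pics/zs4.png

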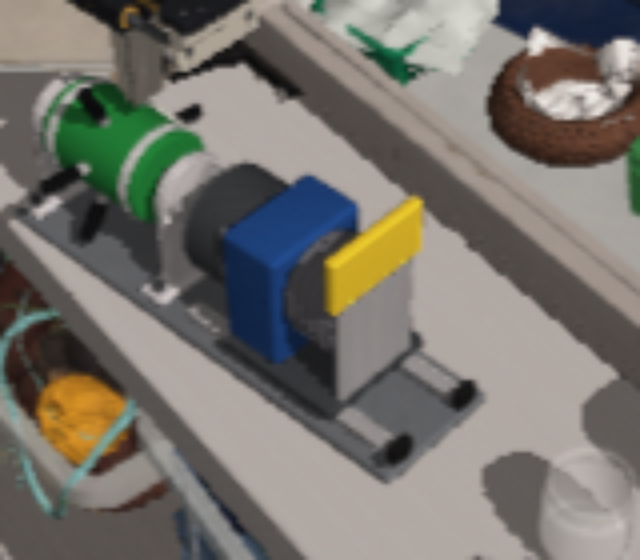

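Request:
apply_moves:
  delta_pos:
    - [-0.008, 0, -0.003]
    - [-0.008, 0.003, -0.037]
    - [-0.01, 0.03, -0.054]
    - [-0.012, 0.07, -0.054]
    - [-0.016, 0.105, -0.054]
    - [-0.02, 0.14, -0.054]
    - [-0.024, 0.175, -0.054]
    - [-0.028, 0.21, -0.054]
    - [-0.028, 0.245, -0.054]
    - [-0.028, 0.28, -0.054]
  dr:
    - [0, 0, 0]
    - [0, 0, 0]
    - [0, 0, 0]
    - [0, 0, 0]
    - [0, 0, 0]
    - [0, 0, 0]
    - [0, 0, 0]
    - [0, 0, 0]
    - [0, 0, 0]
    - [0, 0, 0]
  claw: [0, 0, 0, 0, 0, 0, 0, 0, 0, 0]

```text
time_s: 11.55
eef_pos: [0.6293, -0.2249, 0.1812]
eef_rot: [0.001, 0.975, 0.221, 0.002]
force: [0.6, 0.3, 0.8]
gripper_width: 0.0002
```

```bash
python3 go.py -.012 -.1525 .125
```

```text
t 11.55 mix [-0.0121 -0.1821  0.1812] delta [-0.0001 -0.0297  0.0562] dr [ 0.002 -0.004 -0.001] F [0.6 0.  0.8] w 0.0
```

Request:
apply_moves:
  delta_pos:
    - [0, 0, 0.03]
    - [0, 0, 0.056]
    - [0, -0.01, 0.056]
    - [0, -0.018, 0.056]
    - [0, -0.022, 0.056]
    - [0, -0.025, 0.056]
    - [0, -0.027, 0.056]
    - [0, -0.029, 0.056]
    - [0, -0.031, 0.056]
    - [0, -0.031, 0.056]
  dr:
    - [0, 0, 0]
    - [0, 0, 0]
    - [0, 0, 0]
    - [0, 0, 0]
    - [0, 0, 0]
    - [0, 0, 0]
    - [0, 0, 0]
    - [0, 0, 0]
    - [0, 0, 0]
    - [0, 0, 0]
  claw: [0, 0, 0, 0, 0, 0, 0, 0, 0, 0]

```text
time_s: 12.38
eef_pos: [0.6192, -0.2004, 0.1283]
eef_rot: [0.005, 0.975, 0.221, 0.006]
force: [10.4, -14.3, -5.6]
gripper_width: 0.0001
```

```bash
python3 go.py -.012 -.145 .125
```

```text
t 12.38 mix [-0.0106 -0.1556  0.1283] delta [-0.0015 -0.0107  0.0031] dr [ 0.013 -0.009 -0.002] F [  3.2 -17.4  -5.6] w 0.0
```

Request:
apply_moves:
  delta_pos:
    - [0, 0.012, 0]
    - [0, 0.014, -0.03]
    - [0, 0.01, -0.055]
    - [-0.006, -0.025, -0.055]
    - [-0.014, -0.06, -0.055]
    - [-0.022, -0.095, -0.055]
    - [-0.03, -0.13, -0.055]
    - [-0.038, -0.165, -0.055]
    - [-0.044, -0.2, -0.055]
    - [-0.044, -0.24, -0.055]
  dr:
    - [0, 0, 0]
    - [0.013, -0.009, -0.002]
    - [0.013, -0.009, -0.002]
    - [0.013, -0.009, -0.002]
    - [0.013, -0.009, -0.002]
    - [0.013, -0.009, -0.002]
    - [0.013, -0.009, -0.002]
    - [0.013, -0.009, -0.002]
    - [0.013, -0.009, -0.002]
    - [0.013, -0.009, -0.002]
  claw: [0, 0, 0, 0, 0, 0, 0, 0, 0, 0]

```text
time_s: 13.22
eef_pos: [0.4747, -0.0018, 0.1814]
eef_rot: [0.001, 0.975, 0.221, 0.001]
force: [0.2, 1.1, -0.7]
gripper_width: 0.0005
```

```bash
python3 go.py -.012 .10 .125
```

```text
t 13.22 mix [-0.055   0.086   0.1814] delta [ 0.0429 -0.0142  0.0565] dr [ 0.001 -0.002 -0.001] F [ 0.6  0.9 -0.7] w 0.0
```

Request:
apply_moves:
  delta_pos:
    - [0, -0.014, 0.01]
    - [0, -0.014, 0.04]
    - [0, -0.014, 0.056]
    - [0.01, -0.014, 0.056]
    - [0.016, -0.014, 0.056]
    - [0.022, -0.014, 0.056]
    - [0.028, -0.014, 0.056]
    - [0.034, -0.014, 0.056]
    - [0.039, -0.014, 0.056]
    - [0.043, -0.014, 0.056]
  dr:
    - [0, 0, 0]
    - [0, 0, 0]
    - [0, 0, 0]
    - [0, 0, 0]
    - [0, 0, 0]
    - [0, 0, 0]
    - [0, 0, 0]
    - [0, 0, 0]
    - [0, 0, 0]
    - [0, 0, 0]
  claw: [0, 0, 0, 0, 0, 0, 0, 0, 0, 0]

```text
time_s: 14.05
eef_pos: [0.5084, 0.0295, 0.126]
eef_rot: [0.001, 0.975, 0.221, 0.001]
force: [-1.3, -0.8, 0.9]
gripper_width: 0.0004
```

```bash
python3 go.py -.012 -.183 .18;python3 ang.py s5.png
```

```text
t 14.05 mix [-0.0111  0.0996  0.126 ] delta [-0.0006  0.2827 -0.0535] dr [ 0.002 -0.002 -0.001] F [-1.5 -0.2  0.9] w 0.0
(np.int64(151), np.float64(-10.526395875626777), np.float64(0.8971442120786244), array([ 0, 36,  0,  0,  0, 36,  0,  0,  6, 30,  0,  0, 20, 17,  0,  0,  5,
        1,  0,  0]))
(np.int64(136), np.float64(2.992183031164048), np.float64(0.5133832210444618), array([ 0,  0, 37,  0,  0,  0, 39,  0, 30,  2,  0,  0,  0, 13, 15,  0,  0,
        0,  0,  0]))
```

View pics/zs5.png

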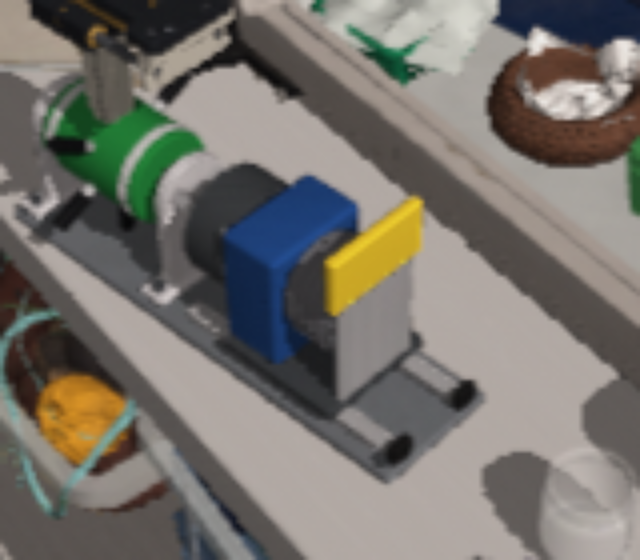

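Request:
apply_moves:
  delta_pos:
    - [-0.012, 0, -0.003]
    - [-0.012, 0.003, -0.037]
    - [-0.01, 0.03, -0.054]
    - [-0.008, 0.07, -0.054]
    - [-0.004, 0.105, -0.054]
    - [0, 0.14, -0.054]
    - [0, 0.175, -0.054]
    - [0, 0.21, -0.054]
    - [0, 0.245, -0.054]
    - [0, 0.28, -0.054]
  dr:
    - [0, 0, 0]
    - [0, 0, 0]
    - [0, 0, 0]
    - [0, 0, 0]
    - [0, 0, 0]
    - [0, 0, 0]
    - [0, 0, 0]
    - [0, 0, 0]
    - [0, 0, 0]
    - [0, 0, 0]
  claw: [0, 0, 0, 0, 0, 0, 0, 0, 0, 0]

```text
time_s: 14.93
eef_pos: [0.6301, -0.2245, 0.1801]
eef_rot: [0.0, 0.975, 0.221, 0.002]
force: [0.5, 0.4, 0.2]
gripper_width: 0.0009
```

```bash
python3 go.py -.012 -.1525 .125
```

```text
t 14.93 mix [-0.0112 -0.182   0.1801] delta [-0.0009 -0.0296  0.055 ] dr [ 0.002 -0.003 -0.001] F [0.6 0.2 0.2] w 0.001
```

Request:
apply_moves:
  delta_pos:
    - [0, 0, 0.03]
    - [0, 0, 0.055]
    - [0, -0.01, 0.055]
    - [0, -0.018, 0.055]
    - [0, -0.022, 0.055]
    - [0, -0.025, 0.055]
    - [0, -0.027, 0.055]
    - [0, -0.029, 0.055]
    - [0, -0.031, 0.055]
    - [0, -0.031, 0.055]
  dr:
    - [0, 0, 0]
    - [0, 0, 0]
    - [0, 0, 0]
    - [0, 0, 0]
    - [0, 0, 0]
    - [0, 0, 0]
    - [0, 0, 0]
    - [0, 0, 0]
    - [0, 0, 0]
    - [0, 0, 0]
  claw: [0, 0, 0, 0, 0, 0, 0, 0, 0, 0]

```text
time_s: 15.77
eef_pos: [0.6176, -0.1966, 0.1265]
eef_rot: [0.001, 0.975, 0.221, 0.003]
force: [1.9, -1.8, 2.0]
gripper_width: 0.0003
```

```bash
python3 go.py -.012 -.145 .125
```

```text
t 15.77 mix [-0.0104 -0.1515  0.1265] delta [-0.0016 -0.0065  0.0015] dr [ 0.004 -0.004 -0.   ] F [ 0.9 -2.4  2. ] w 0.0
```

The drive passed the stop point at about 2 N, so the teeth are in line. I'll slide it on.

Request:
apply_moves:
  delta_pos:
    - [0, -0.002, 0]
    - [0, -0.004, 0]
    - [0, -0.006, 0]
    - [0, -0.008, 0]
    - [0, -0.01, 0]
    - [0, -0.012, 0]
    - [0, -0.014, 0]
    - [0, -0.016, 0]
    - [0, -0.018, 0]
    - [0, -0.02, 0]
  dr:
    - [0, 0, 0]
    - [0, 0, 0]
    - [0, 0, 0]
    - [0, 0, 0]
    - [0, 0, 0]
    - [0, 0, 0]
    - [0, 0, 0]
    - [0, 0, 0]
    - [0, 0, 0]
    - [0, 0, 0]
  claw: [0, 0, 0, 0, 0, 0, 0, 0, 0, 0]

```text
time_s: 16.6
eef_pos: [0.6089, -0.1784, 0.1264]
eef_rot: [0.001, 0.975, 0.221, 0.003]
force: [1.9, -3.0, 2.9]
gripper_width: 0.0001
```

```bash
python3 go.py -.012 -.126 .125
```

```text
t 16.6 mix [-0.0104 -0.1313  0.1264] delta [-0.0016 -0.0053  0.0014] dr [ 0.004 -0.005 -0.   ] F [ 0.4 -3.6  2.9] w 0.0
```

Request:
apply_moves:
  delta_pos:
    - [0, -0.001, 0]
    - [0, -0.002, 0]
    - [0, -0.003, 0]
    - [0, -0.004, 0]
    - [0, -0.005, 0]
    - [0, -0.006, 0]
    - [0, -0.007, 0]
    - [0, -0.0075, 0]
    - [0, -0.0075, 0]
    - [0, -0.0075, 0]
  dr:
    - [0, 0, 0]
    - [0, 0, 0]
    - [0, 0, 0]
    - [0, 0, 0]
    - [0, 0, 0]
    - [0, 0, 0]
    - [0, 0, 0]
    - [0, 0, 0]
    - [0, 0, 0]
    - [0, 0, 0]
  claw: [0, 0, 0, 0, 0, 0, 0, 0, 0, 0]

```text
time_s: 17.43
eef_pos: [0.6067, -0.1737, 0.1266]
eef_rot: [0.003, 0.975, 0.221, 0.004]
force: [8.6, -11.1, -3.0]
gripper_width: 0.0004
```

```bash
python3 go.py -.012 -.126 .125
```

```text
t 17.43 mix [-0.0104 -0.1262  0.1266] delta [-0.0016 -0.0002  0.0016] dr [ 0.008 -0.005 -0.001] F [  3.  -13.8  -3. ] w 0.0
```

Request:
apply_moves:
  delta_pos:
    - [0, -0.003, 0]
    - [0, -0.004, 0]
    - [0, -0.004, 0]
    - [0, -0.004, 0]
    - [0, -0.004, 0]
    - [0, -0.004, 0]
    - [0, -0.004, 0]
    - [0, -0.004, 0]
    - [0, -0.004, 0]
    - [0, -0.004, 0]
  dr:
    - [0, 0, 0]
    - [0, 0, 0]
    - [0, 0, 0]
    - [0, 0, 0]
    - [0, 0, 0]
    - [0, 0, 0]
    - [0, 0, 0]
    - [0, 0, 0]
    - [0, 0, 0]
    - [0, 0, 0]
  claw: [0, 0, 0, 0, 0, 0, 0, 0, 0, 0]

```text
time_s: 18.27
eef_pos: [0.6067, -0.1739, 0.1267]
eef_rot: [0.006, 0.975, 0.22, 0.005]
force: [12.6, -17.8, -8.0]
gripper_width: 0.0008
```

```bash
python3 go.py -.012 -.126 .125
```

```text
t 18.27 mix [-0.0104 -0.1263  0.1267] delta [-0.0016 -0.0003  0.0017] dr [ 0.015 -0.007 -0.003] F [  3.7 -21.5  -8. ] w 0.001
```

Request:
apply_moves:
  delta_pos:
    - [0, 0.01, 0]
    - [0, 0.025, 0]
    - [0, 0.045, 0]
    - [0, 0.055, -0.03]
    - [0, 0.055, -0.06]
    - [-0.03, 0.055, -0.09]
    - [-0.06, 0.055, -0.09]
    - [-0.09, 0.055, -0.09]
    - [-0.12, 0.055, -0.09]
    - [-0.15, 0.055, -0.09]
  dr:
    - [0, 0, 0]
    - [0, 0, 0]
    - [0, 0, 0]
    - [0, 0, 0]
    - [0, 0, 0]
    - [0, 0, 0]
    - [0, 0, 0]
    - [0, 0, 0]
    - [0, 0, 0]
    - [0, 0, 0]
  claw: [0, 0, 0, 0, 0, 0, 0, 0, 0, 0]

```text
time_s: 19.1
eef_pos: [0.4921, -0.2867, 0.2158]
eef_rot: [0.005, 0.975, 0.22, 0.005]
force: [0.2, -1.0, -0.2]
gripper_width: 0.0007
```

```bash
python3 go.py -.012 -.126 .125; python3 - <<'E'
from fit import *
from go import mix
c=snap('side','s6.png'); cv2.imwrite('pics/s6z.png',cv2.resize(c['color'][150:390,200:440,::-1],None,fx=2.5,fy=2.5))
c2=snap('top','t6.png'); cv2.imwrite('pics/t6z.png',cv2.resize(c2['color'][170:320,230:490,::-1],None,fx=3,fy=3))
a=fit([dict(np.load('side0.npz'))]); b=fit([c])
for k in(1,2):
    p,q=mix2=[np.array([mix(x) for x in v[k][0]]) for v in (a,b)]
    print(np.median(p,0).round(4),np.median(q,0).round(4),(np.median(q,0)-np.median(p,0)).round(4))
E
```

```text
t 19.1 mix [-0.1625 -0.1785  0.2158] delta [ 0.1498 -0.054   0.0911] dr [ 0.013 -0.007 -0.002] F [-0.3 -1.  -0.2] w 0.001
[-0.006  -0.1657  0.1429] [ 0.0349 -0.1064  0.1569] [0.0408 0.0594 0.014 ]
[-0.0297 -0.0951  0.1212] nan [nan nan nan]
  return _methods._mean(a, axis=axis, dtype=dtype,
  ret = ret.dtype.type(ret / rcount)
```

View pics/s6z.png

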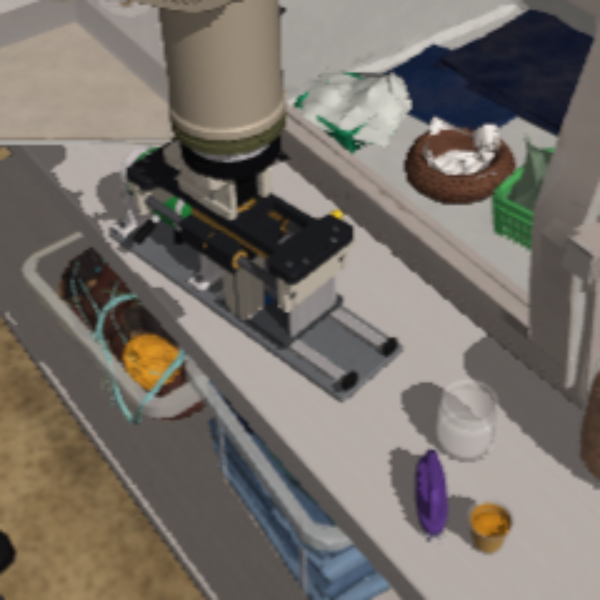

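View pics/t6z.png

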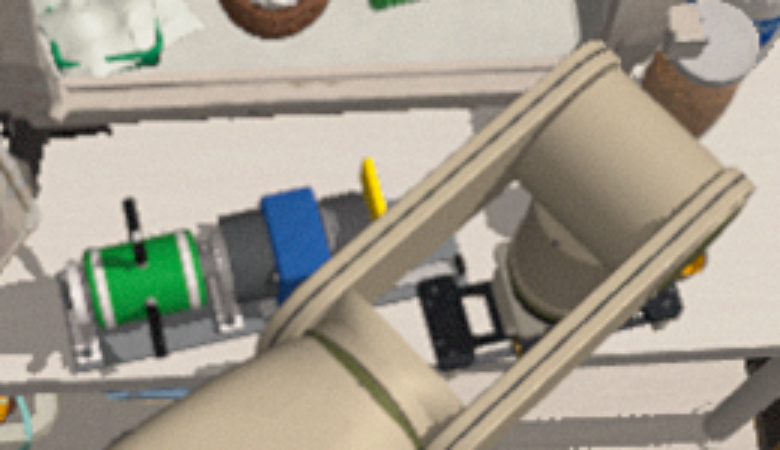

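The shroud now sits against the stand, and the jar, brush and cup are unmoved. I'll clear the view once more for a final measurement.

Request:
apply_moves:
  delta_pos:
    - [-0.03, 0.02, 0]
    - [-0.06, 0.04, 0]
    - [-0.09, 0.06, 0]
    - [-0.12, 0.08, 0]
    - [-0.15, 0.1, 0]
    - [-0.18, 0.12, 0]
    - [-0.21, 0.13, 0]
    - [-0.24, 0.13, 0]
    - [-0.26, 0.13, 0]
    - [-0.26, 0.13, 0]
  dr:
    - [0, 0, 0]
    - [0, 0, 0]
    - [0, 0, 0]
    - [0, 0, 0]
    - [0, 0, 0]
    - [0, 0, 0]
    - [0, 0, 0]
    - [0, 0, 0]
    - [0, 0, 0]
    - [0, 0, 0]
  claw: [0, 0, 0, 0, 0, 0, 0, 0, 0, 0]

```text
time_s: 20.03
eef_pos: [0.3076, -0.5179, 0.215]
eef_rot: [0.005, 0.976, 0.217, 0.003]
force: [-0.7, 0.8, 0.3]
gripper_width: 0.0009
```

```bash
python3 - <<'E'
from fit import *
from go import mix
c=snap('side','s7.png'); c2=snap('top','t7.png'); cv2.imwrite('pics/s7z.png',cv2.resize(c['color'][150:390,200:440,::-1],None,fx=2.5,fy=2.5))
for n,cc in(('side',c),('top',c2)):
    a=fit([dict(np.load(n+'0.npz'))]); b=fit([cc])
    for k in(1,2):
        if len(b[k][0])<20: print('few');continue
        p,q=[np.median([mix(x) for x in v[k][0]],axis=0) for v in (a,b)]
        print(n,k,p.round(4),q.round(4),(q-p).round(4))
E
```

```text
side 1 [-0.006  -0.1657  0.1429] [-0.0063 -0.1091  0.1418] [-0.0004  0.0566 -0.001 ]
side 2 [-0.0297 -0.0951  0.1212] [-0.0293 -0.0392  0.1212] [0.0004 0.0559 0.    ]
top 1 [-0.0067 -0.1608  0.1552] [-0.008  -0.1047  0.1548] [-0.0013  0.0562 -0.0005]
top 2 [-0.0142 -0.0886  0.1213] [-0.0133 -0.0319  0.1212] [ 0.0009  0.0567 -0.0001]
```

View pics/s7z.png

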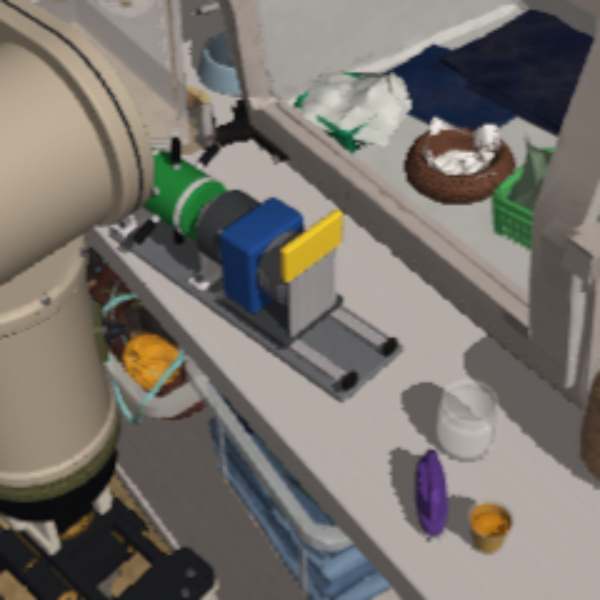

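```bash
python3 -c "
from h import *
print(job.finish_job())"
```

```text
the job is handed in; nothing more can be done
None
```

The gear drive is coupled to the mixer and appears to be fully home against its stop. I handed the job in at about 20 s, with the arm clear of everything.

- **Finding the angle:** The first push stopped at the teeth, with a gentle 13–19 N each time it blocked. I turned the drum by its pegs in three steps of about 24° each, feeling again after each one. After the third step the drive slid on at about 3 N.
- **Home stop:** The drive came up hard 29 mm past the point where the teeth had blocked it. It did not move any further under 21 N.
- **Camera checks:** Both cameras put the drive's total travel at about 56–57 mm. One earlier reading gave 59 mm, but the plate was partly hidden by the arm, so I don't rely on it. Travel of 56–57 mm would fit a start a few millimetres past zero, but I did not measure the start. In the pictures the shroud sits against the bearing stand.
- **Bystanders:** The jar, brush and cup stand where they were in the pictures. I kept the arm away from the bowl and the tape, but did not check their positions again at the end.

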